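# Set a bench mixer to speed four and start it

### The job

The mixer's speed selector is set too low: with a fingertip, push its orange lever clockwise, click by click, to speed four, the fourth white mark clockwise from the red off mark, never letting it go beyond that mark into a higher speed. When the lever rests in speed four, push the green start button fully down and let go of it, and finish clear of the machine. Do not pinch the lever, do not press the button before the speed is set, and leave the vials and everything else on the bench where they are.

Things in the scene. Friction and masses are not known exactly. Their poses are not given: they have to be found in the camera images.
- mixer: White bench mixer, a box 210 (x) x 390 (y) x 70 mm high, fixed to the bench but at a different place and yaw each time. Origin: on the bench surface, straight under the selector's axis; z up. The box reaches from x = -105 to +105 mm and from y = -140 to +250 mm. Its flat top (the deck) is 70 mm above the bench. At (0, 195) mm an aluminium vial block, 90 x 90 mm and 28 mm high, stands on the deck with two capped vials in it, whose tops are 68 mm above the deck.
- dial_centre (a point): The selector's axis (vertical) at deck height. A black dial of radius 78 mm, printed flat on the deck, surrounds it, with seven marks centred 68.5 mm from the axis, 30 degrees apart: the red dot is off and lies in the mixer's +y direction; the six white bars follow clockwise seen from above, speeds 1 to 6 (speed 3 lies in the mixer's +x direction, speed 6 in -y).
- selector (a joint): Angle of the selector, rad, 0 at off and growing clockwise seen from above; one speed each 0.5236 rad, so speed four is 2.094; end stops at 0 and 3.142. Starts between off and speed two. Detents draw it to the nearest mark: once past half-way to the next mark it snaps there by itself and rests within about 0.02 rad of it. About 0.12 N m turns it over a click (3 N on the lever 40 mm from the axis).
- lever_tip (a point): A point on the outer end of the orange lever, 56 mm from the selector's axis and 17 mm above the deck. The lever is a straight upright blade, 13 mm thick, from the grey hub (radius 19 mm, top 24 mm above the deck) outwards to this end, its top 30 mm and its lower edge 6 mm above the deck. It points from the axis at the chosen mark.
- lever_rear: The lever's anticlockwise flat side, the one to push on to turn it clockwise (origin on the selector's axis, 2 mm above the deck; its y axis points along the lever outwards). Its face lies 6.5 mm from the lever's centre plane.
- lever_lead: The lever's clockwise flat side (same origin and axes). Touching it and lever_rear at once is pinching.
- start_top (a point): Centre of the top of the green start button, radius 14 mm, in a black housing on the deck at (-45, -108) mm in the mixer's frame; pressed straight down.
- start (a joint): How far the start button is down, m: 0 up, 0.006 fully down (5 N). It springs back.
- vial_a: Glass vial with blue cap, 27 mm diameter, 62 mm high, loose in the mixer's vial block; origin at the centre of its underside. Leave alone.
- vial_b: The same with a white cap. Leave alone.
- amber_bottle: Amber bottle, 60 mm diameter, 130 mm high, on the bench at the mixer's right (-y) side; origin at the centre of its underside. Leave alone.
- beaker: Glass beaker, 66 mm diameter, 85 mm high, beyond the mixer; origin at the centre of its underside. Leave alone.
- marker: Marker pen, 117 x 15 mm, lying on the bench before the mixer. Leave alone.
- tip_box: Green pipette tip box, 82 x 122 x 57 mm, to the left. Leave alone.
- timer: White timer, 70 x 55 x 22 mm, lying before the mixer. Leave alone.
- reagent_jar: Clear jar with blue cap, 64 mm diameter, 85 mm high, to the right. Leave alone.

How it is judged:
On the way, in this order (a step that is already met when the one before it is completed fails the run):
1. the selector rests at speed four with the button up (value of joint selector between 1.9944 and 2.1944 rad and velocity of joint selector between -0.3 and 0.3 rad/s and value of joint start below 0.002 m), for 0.3 s.
2. the start button is pushed down at speed four (value of joint selector between 1.9944 and 2.1944 rad and value of joint start above 0.0045 m), for 0.05 s.
At the end, for the whole second after the job is handed in: The selector rests within 0.1 rad of speed four (2.094 rad), the start button has been pushed at least 4.5 mm down after that and is up again (under 1.5 mm), and every bystander is within 20 mm of where it stood (value of joint selector between 1.9944 and 2.1944 rad and value of joint start below 0.0015 m and velocity of joint selector between -0.1 and 0.1 rad/s and distance of each of vial_a, vial_b, amber_bottle, beaker, marker, tip_box, timer, reagent_jar from where it was at the start of the episode below 0.02 m); the robot touches nothing.
It fails at once if the selector went past speed four (more than 0.3 rad beyond it) (value of joint selector above 2.3944 rad).
It fails at once if the start button was pressed while the selector was not at speed four (value of joint start above 0.003 m and not (value of joint selector between 1.8944 and 2.2944 rad)).
It fails at once if the lever was pinched from both sides (contact force between the fingers and lever_rear above 0.5 N and contact force between the fingers and lever_lead above 0.5 N).
It fails at once if a bystander was moved (20 mm) or lifted (distance of any of vial_a, vial_b, amber_bottle, beaker, marker, tip_box, timer, reagent_jar from where it was at the start of the episode above 0.02 m).
It also fails if it takes over 54 s, if anything falls off the work surface, if the arm or the gripper's body presses on something with over 40 N, if the wrist force passes 120 N, or if a joint passes its speed limit or range.

### The arm

A 7-joint arm with a two-finger parallel gripper is mounted at the origin on the work surface. World frame = base frame: x ahead of the robot, y to its left, z up, the work surface at z = 0. Lengths are in m, angles in rad, forces in N, time in s.
With the tool pointing down it reaches from about 0.4 to 0.9 m from the base axis. Payload 5.5 kg.
Tool frame: the origin (TCP) lies midway between the tips of the shut fingers; the grasp point (between the pads) lies 19 mm behind it; z points along the fingers, y is the direction in which the jaws open and shut (so a half turn about z gives the same grasp; the last joint's range is limited). The gripper opens to 92 mm and grips with 3 to 60 N. Pads are 19 mm wide; open, the fingers measure 130 mm over their backs; the gripper's body (75 mm by 190 mm) begins 47 mm behind the grasp point.
Start: joints at [1.569, 0.501, -0.427, 1.55, 0.221, 1.138, -0.21], TCP at [0.17, -0.627, 0.194] pointing down, gripper open.
Joint ranges: [-2.88, 2.88], [-0.31, 2.03], [-1.54, 1.56], [0.2, 2.42], [-1.41, 4.55], [0.19, 2.02], [-2.57, 2.57]. Speed limits (rad/s): [2.57, 2.57, 3.14, 3.14, 3.14, 3.14, 3.14].

### API

Orientations are given as a unit quaternion [w, x, y, z].
In Python, from workcell import env, planner, cams gives the robot as it stands. The module is installed in compiled form; this text tells all that it offers. Calls block until the motion is done:
- env.move_to(position, orientation): joint-space move of the TCP to a pose.
- env.move_l(position, orientation=None, vel=0.15, until_force=None): straight line of the TCP; orientation=None keeps the orientation; vel is the mean speed in m/s. With until_force (N) it stops when the force on the tool has changed by that much, and returns True; else False.
- env.goto_joints(angles): joint-space move.
- env.gripper_to(opening, grip_force=None): finger opening in m; grip_force is the grip in N (None keeps the last); returns when the fingers have stopped.
- env.wait(seconds).
- planner.inverse_kinematics(position, orientation): joint angles nearest the present ones, or None.
- cams.snapshot(name): name is "side" or "top"; returns a dict with "pixels" (480x640x3 uint8, red, green, blue), "fx", "fy", "cx", "cy" (pixels), "origin" and "orientation" of the camera in the world. Camera axes: x right, y up, looking along -z (the intrinsics and any distortion apply to the point x, -y, -z); pixel columns grow to the right and rows downward; lengths in m; the calibration is good to about 2 mm. A picture is of the moment at which its call begins. There is no depth.
A pose or a line that the arm cannot do raises env.Unreachable and nothing moves.
- env.job_done(): hands the job in, once; it reports no verdict.
Readings, each from a call of its own:
- env.read_t(): time.
- env.read_qpos(): joint angles.
- env.read_dq(): joint speeds.
- env.read_joint_torque(): joint torques, N m.
- env.read_tcp_pos(): TCP position.
- env.read_ee_rot(): TCP orientation.
- env.read_wrist_force(): force on the tool from outside, world axes, zero at the start.
- env.read_torque(): the same for the moment, N m.
- env.read_opening(): finger opening in m.
Only numpy, scipy, OpenCV 4.12 (cv2) and the standard library are available. Lean on these libraries where they do the work, as an engineer would, in place of code of your own. Each camera call takes 0.05 s, during which the arm holds its last target. There are 200 camera calls.

## Working session

There is one attempt and no reset: what is moved stays moved. The work goes in short steps, each a Python script; the robot and the scene stay as the last script left them, time stands still between calls to the robot, and variables do not carry over. Pictures are saved under pics/ and viewed, about 8 in all and at most 12, crops included, and the job is handed in when it is done.

```bash
mkdir -p pics; python3 - <<'E'
from workcell import env,planner,cams
import cv2
for n in("top","side"):
    s=cams.snapshot(n); cv2.imwrite(f"pics/{n}0.png",s["pixels"][:,:,::-1]); print({k:v for k,v in s.items() if k!="pixels"})
print(env.read_t(),env.read_tcp_pos(),env.read_ee_rot(),env.read_opening())
E
```

```text
{'fx': 555.0784172140043, 'fy': 555.0784172140043, 'cx': 314.88455654599994, 'cy': 249.01349597918588, 'origin': array([ 0.39629155, -0.00427644,  1.33317415]), 'orientation': array([ 0.7131984 ,  0.04025766, -0.04752039, -0.69818993])}
{'fx': 446.8570196748763, 'fy': 446.8570196748763, 'cx': 319.90911347965465, 'cy': 244.477414449889, 'origin': array([0.30266539, 0.66280218, 0.82549705]), 'orientation': array([-0.13889969, -0.06778842,  0.3759462 ,  0.9136608 ])}
0.1 [ 0.16987325 -0.62669567  0.19267047] [-8.75874583e-04  9.91245854e-01  1.32026048e-01 -1.07955092e-04] 0.09180923514590013
```

View pics/top0.png

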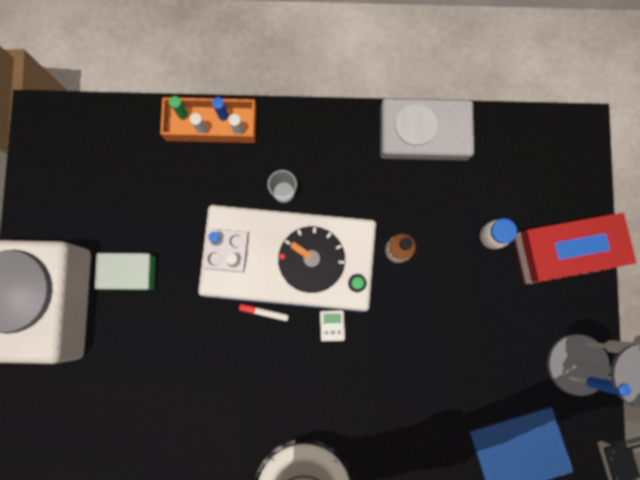

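View pics/side0.png

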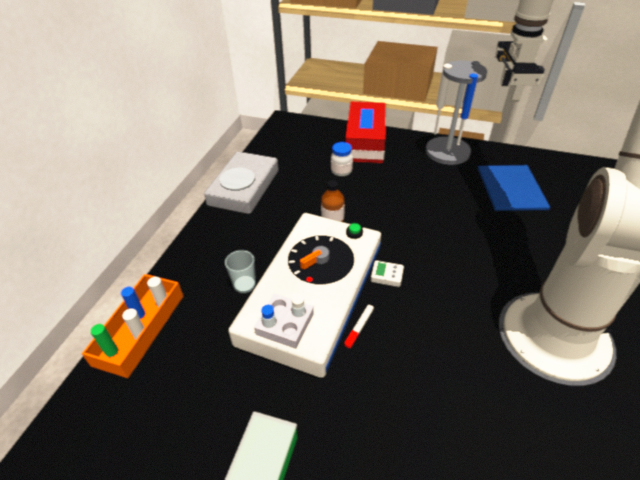

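The top view shows the dial centre at about (311,259), the red mark at (283,257), the lever pointing up-left at speed 1, and the button at (357,283). The side view agrees, with the button at (355,230) and the hub at (319,255). Next I'll fit the mixer pose from these features.

```bash
cat > h.py <<'E'
import numpy as np, cv2
from workcell import env,planner,cams
from scipy.spatial.transform import Rotation as R
from scipy.optimize import least_squares
def rot(s): return R.from_quat(np.roll(s["orientation"],-1)).as_matrix()
def proj(s,P):
    c=(np.atleast_2d(P)-s["origin"])@rot(s)
    return np.c_[s["cx"]+s["fx"]*c[:,0]/-c[:,2], s["cy"]-s["fy"]*c[:,1]/-c[:,2]]
def unproj(s,uv,z):
    uv=np.atleast_2d(uv); d=np.c_[(uv[:,0]-s["cx"])/s["fx"],-(uv[:,1]-s["cy"])/s["fy"],-np.ones(len(uv))]@rot(s).T
    return s["origin"]+d*((z-s["origin"][2])/d[:,2])[:,None]
def blobs(mask,amin=4):
    n,_,st,c=cv2.connectedComponentsWithStats(mask.astype(np.uint8))
    return [(c[i],st[i,4]) for i in range(1,n) if st[i,4]>=amin]
def masks(s):
    p=s["pixels"].astype(int); r,g,b=p[...,0],p[...,1],p[...,2]
    return dict(red=(r>120)&(g<60)&(b<70), orange=(r>150)&(g>70)&(g<150)&(b<90), green=(g>90)&(r<70)&(b<100), white=(p.min(2)>110))
def M(x,y,yaw,P):
    c,s_=np.cos(yaw),np.sin(yaw); P=np.atleast_2d(np.array(P,float)); return np.c_[x+c*P[:,0]-s_*P[:,1], y+s_*P[:,0]+c*P[:,1], P[:,2]]
marks=np.array([[.0685*np.sin(a),.0685*np.cos(a),.07] for a in np.arange(7)*np.pi/6])
E
python3 - <<'E'
from h import *
for n,c,rad in(("top",(311,259),55),("side",(320,258),50)):
    s=cams.snapshot(n); m=masks(s); print(n, unproj(s,c,.07))
    for k in m:
        mm=m[k].copy(); Y,X=np.mgrid[:480,:640]; mm&=np.hypot(X-c[0],Y-c[1])<rad
        print(k,[(np.round(q,1).tolist(),int(a),np.round(unproj(s,q,.07)[0,:2],4).tolist()) for q,a in blobs(mm,3)])
    x0,y0=(c[0]-75,c[1]-60)
    cv2.imwrite(f"pics/{n}c.png",cv2.resize(s["pixels"][y0:y0+120,x0:x0+150,::-1],None,fx=5,fy=5,interpolation=cv2.INTER_CUBIC))
E
cd pics; python3 -c "
import cv2,numpy as np
cv2.imwrite('crops.png',np.hstack([cv2.resize(cv2.imread(f),(400,320)) for f in('topc.png','sidec.png')]))"
```

```text
top [[ 0.53092889 -0.00723503  0.07      ]]
red []
orange [([298.3, 248.7], 102, [0.554, 0.0225]), ([281.1, 256.1], 15, [0.5362, 0.0614])]
green [([354.9, 278.5], 21, [0.4884, -0.1083]), ([356.0, 289.0], 3, [0.4645, -0.1111])]
white [([309.5, 258.8], 5312, [0.5314, -0.0039]), ([312.0, 258.8], 178, [0.5315, -0.0096]), ([324.4, 311.2], 22, [0.4128, -0.0401])]
side [[ 0.53255237 -0.00794273  0.07      ]]
red [([309.0, 279.0], 31, [0.5365, 0.0599])]
orange [([331.5, 210.0], 4, [0.5559, -0.1784]), ([309.8, 258.4], 187, [0.5547, 0.0001])]
green [([354.2, 228.1], 92, [0.4824, -0.1287])]
white [([320.9, 262.1], 4568, [0.5267, 0.0036]), ([322.1, 251.3], 105, [0.5345, -0.0299])]
```

View pics/crops.png

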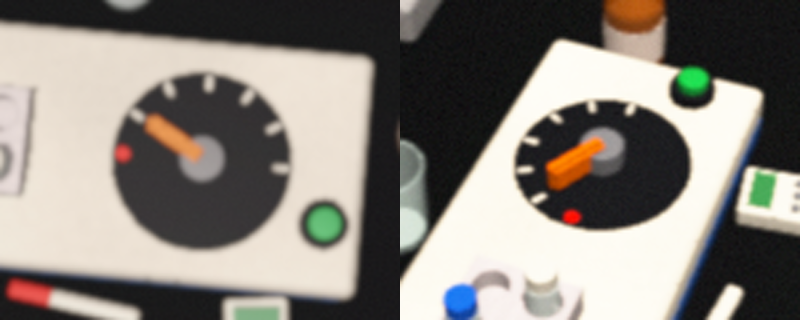

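The crops show the lever at speed 1, all six white bars, and the dial outlined cleanly against the deck. I'll fit the dial circle and the marks in both views.

```bash
cat > fit.py <<'E'
from h import *
def measure(n,c):
    s=cams.snapshot(n); p=s["pixels"]; f=4; x0,y0=c[0]-80,c[1]-64
    g=cv2.resize(p[y0:y0+128,x0:x0+160],None,fx=f,fy=f,interpolation=cv2.INTER_CUBIC)
    gray=cv2.cvtColor(g,cv2.COLOR_RGB2GRAY); full=lambda q:(np.asarray(q)+.5)/f-.5+[x0,y0]
    dark=(gray<125).astype(np.uint8); cs,_=cv2.findContours(dark,cv2.RETR_EXTERNAL,cv2.CHAIN_APPROX_NONE)
    cont=[k for k in cs if cv2.pointPolygonTest(k,(80.*f,64.*f),False)>0][0]
    P=unproj(s,full(cv2.convexHull(cont)[:,0]),.07)[:,:2]
    r=least_squares(lambda v:np.hypot(*(P-v[:2]).T)-v[2],[*P.mean(0),.078],loss='soft_l1',f_scale=.001).x
    ctr=r[:2]; out=[]
    gi=g.astype(int); bright=(gi.min(2)>85)|((gi[...,0]-gi[...,1]>70)&(gi[...,1]<75))
    ins=np.zeros_like(dark); cv2.drawContours(ins,[cv2.convexHull(cont)],-1,1,-1)
    for q,a in blobs(bright&(ins>0),15):
        w=unproj(s,full(q),.07)[0,:2]-ctr; rr=np.hypot(*w)
        if .062<rr<.074: out.append((np.arctan2(w[1],w[0]),rr,a))
    # yaw: mark k at angle pi/2-k*pi/6+yaw
    A=np.array([o[0] for o in out]); d=(A-np.pi/2)%(np.pi/6); d=(d+np.pi/12)%(np.pi/6)-np.pi/12
    o=masks(s)["orange"].astype(np.uint8); gm=(gi[...,1]-gi[...,0]>50)
    gb=max(blobs(gm,30),key=lambda t:t[1])[0]
    print(n,"circle",r.round(4),"yaws",d.round(3),"r",[round(o[1],4) for o in out],"A",A.round(2),"btn@.085",unproj(s,full(gb),.085)[0,:2].round(4))
    return s
if __name__=="__main__":
    for a in(("top",(311,259)),("side",(320,258))): measure(*a)
E
python3 fit.py
```

```text
Traceback (most recent call last):
  File "fit.py", line 23, in <module>
    for a in(("top",(311,259)),("side",(320,258))): measure(*a)
                                                    ~~~~~~~^^^^
  File "fit.py", line 7, in measure
    cont=[k for k in cs if cv2.pointPolygonTest(k,(80.*f,64.*f),False)>0][0]
         ~~~~~~~~~~~~~~~~~~~~~~~~~~~~~~~~~~~~~~~~~~~~~~~~~~~~~~~~~~~~~~~~^^^
IndexError: list index out of range
```

```bash
sed -i 's/RETR_EXTERNAL/RETR_LIST/; s/^    cont=.*/    cont=min([k for k in cs if cv2.pointPolygonTest(k,(80.*f,64.*f),False)>0 and cv2.contourArea(k)>20000],key=cv2.contourArea)/' fit.py; python3 fit.py
```

```text
Traceback (most recent call last):
  File "fit.py", line 23, in <module>
    for a in(("top",(311,259)),("side",(320,258))): measure(*a)
                                                    ~~~~~~~^^^^
  File "fit.py", line 7, in measure
    cont=min([k for k in cs if cv2.pointPolygonTest(k,(80.*f,64.*f),False)>0 and cv2.contourArea(k)>20000],key=cv2.contourArea)
ValueError: min() iterable argument is empty
```

```bash
sed -i 's/^    cont=.*/    hs=[cv2.convexHull(k) for k in cs]; cont=min([k for k in hs if cv2.pointPolygonTest(k,(80.*f,64.*f),False)>0 and cv2.contourArea(k)>20000],key=cv2.contourArea)/' fit.py; python3 fit.py
```

```text
top circle [ 0.5313 -0.0078  0.0757] yaws [-0.072] r [np.float64(0.0663)] A [1.5] btn@.085 [ 0.4786 -0.1126]
side circle [ 0.5312 -0.0074  0.0764] yaws [] r [] A [] btn@.085 [ 0.4784 -0.1143]
```

```bash
cat >> h.py <<'E'
C=np.array([.5312,-.0076]); YAW=-.070; SP=np.pi/6
def quat(th,flip=0):   # tool down, tool y along clockwise tangent
    f=(np.pi/2-th+YAW)/2+flip*np.pi/2; return np.array([0,np.cos(f),np.sin(f),0])
def pose(th,d,z,r=.046): # TCP d behind the lever's centre plane at lever angle th
    return M(*C,YAW,[[r*np.sin(th)-d*np.cos(th), r*np.cos(th)+d*np.sin(th), z]])[0]
BTN=M(*C,YAW,[[-.045,-.108,.085]])[0]
E
python3 - <<'E'
from h import *
s=cams.snapshot("top"); print("proj",proj(s,M(*C,YAW,np.r_[marks,[[-.105,-.14,.07],[.105,-.14,.07],[.105,.25,.07],[-.105,.25,.07]]])).round(0).tolist(),BTN, unproj(s,(402,244),.11))
for flip in(0,1):
    for th in(.3,.52,1.05,1.57,2.1):
        q=planner.inverse_kinematics(pose(th,.03,.082),quat(th,flip)); print(flip,th,None if q is None else np.round(q,2))
    print(planner.inverse_kinematics([*BTN[:2],.09],quat(2.1,flip)))
E
```

```text
proj [[281.0, 256.0], [287.0, 242.0], [299.0, 232.0], [314.0, 229.0], [328.0, 235.0], [338.0, 246.0], [341.0, 262.0], [368.0, 310.0], [376.0, 219.0], [208.0, 204.0], [197.0, 295.0]] [ 0.47875638 -0.11218808  0.085     ] [[ 0.56466693 -0.20906633  0.11      ]]
0 0.3 [ 0.69  0.66 -1.09  1.95  0.71  0.98 -1.11]
0 0.52 [ 0.66  0.66 -1.05  1.92  0.69  0.98 -1.31]
0 1.05 [ 0.63  0.68 -1.01  1.86  0.69  1.   -1.8 ]
0 1.57 [ 0.56  0.64 -0.86  1.81  0.58  0.96 -2.19]
0 2.1 [ 0.46  0.58 -0.65  1.8   0.43  0.91 -2.55]
[ 0.70989989  0.39973526 -0.63666167  2.02557943  0.32350399  0.81514969
 -2.28400977]
1 0.3 [ 0.8   0.82 -1.3   1.95  0.9   1.12  1.88]
1 0.52 [ 0.78  0.85 -1.3   1.92  0.92  1.15  1.66]
1 1.05 [ 0.77  0.89 -1.3   1.85  0.95  1.19  1.16]
1 1.57 [ 0.56  0.64 -0.86  1.81  0.58  0.96  0.95]
1 2.1 [ 0.69  0.72 -1.    1.79  0.71  1.03  0.38]
[ 0.97829653  0.52543716 -0.99434264  2.01831071  0.56620248  0.90100127
  0.64769009]
```

```bash
python3 - <<'E'
from h import *
env.gripper_to(0.0,20)
p=env.read_tcp_pos(); env.move_l([p[0],p[1],.3],vel=.2)
th=SP; Q=quat(th,1)
env.move_to(pose(th,.042,.24),Q)
env.move_l(pose(th,.042,.082),vel=.12)
print("lowered",env.read_tcp_pos(),env.read_wrist_force(),env.read_t())
hit=env.move_l(pose(th,.008,.082),vel=.015,until_force=1.2)
p=env.read_tcp_pos(); v=(M(0,0,-YAW,[[*(p[:2]-C),0]])[0])
u=np.array([np.sin(th),np.cos(th)]);t=np.array([np.cos(th),-np.sin(th)])
print(hit,p,"d",-v[:2]@t,"r",v[:2]@u,env.read_wrist_force(),env.read_t(), env.read_opening())
s=cams.snapshot("side"); cv2.imwrite("pics/s1.png",cv2.resize(s["pixels"][180:340,220:420,::-1],None,fx=3,fy=3))
E
```

```text
lowered [0.52274832 0.05413349 0.08269798] [-0.7736509   0.51910836  0.6251624 ] 6.7583
False [0.55024329 0.03503625 0.08200228] d 0.008062881207878276 r 0.045994422729082635 [ 0.03668347 -0.24489136  0.15773715] 9.175 0.0006962646775371068
```

View pics/s1.png

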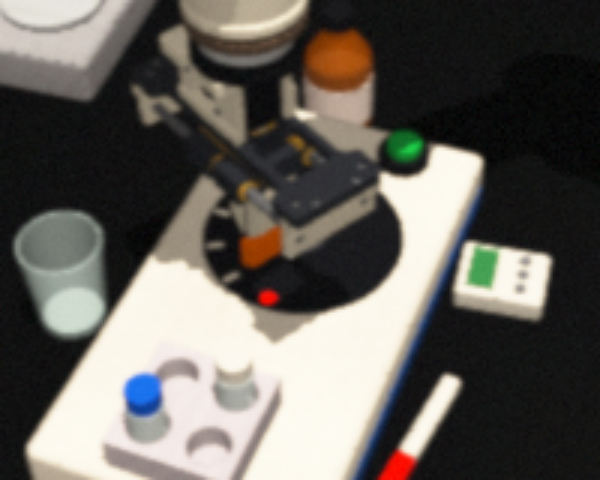

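The side view shows the shut finger by the lever, with the lever end near crop (260,250), but no force was registered. I'll back off and look at where the lever actually rests.

```bash
python3 - <<'E'
from h import *
env.move_l(pose(SP,.042,.082),vel=.05)
env.move_l(pose(SP,.042,.13),vel=.1)
a=cams.snapshot("side");b=cams.snapshot("top")
for s in(a,b):
    print([ (k,[round(float(x),1) for x in proj(s,M(*C,YAW,[[.05*np.sin(k*SP),.05*np.cos(k*SP),.1]]))[0]]) for k in range(5)])
    o=masks(s)["orange"]; print([(q.round(1),c) for q,c in blobs(o,8)])
cv2.imwrite("pics/s2.png",np.hstack([cv2.resize(a["pixels"][200:320,260:380,::-1],(400,400)),cv2.resize(b["pixels"][200:320,250:370,::-1],(400,400))]))
E
```

```text
[(0, [311.8, 264.4]), (1, [302.6, 259.4]), (2, [298.4, 251.7]), (3, [300.1, 243.7]), (4, [307.0, 237.3])]
[(array([289.1,   1.8]), np.int32(33)), (array([454.7,   9.6]), np.int32(310)), (array([517.7,  21. ]), np.int32(441)), (array([313.1,   4.4]), np.int32(25)), (array([335.7,   6.4]), np.int32(22)), (array([444.5,  23. ]), np.int32(31)), (array([459.5,  24.4]), np.int32(10)), (array([468.7,  25.2]), np.int32(16)), (array([486.9,  26.8]), np.int32(11)), (array([418.6,  91.5]), np.int32(381)), (array([356. , 101.3]), np.int32(23)), (array([373., 102.]), np.int32(9)), (array([385.1, 108.4]), np.int32(18)), (array([486.4, 115.1]), np.int32(251)), (array([373.5, 159. ]), np.int32(8)), (array([334.7, 199.4]), np.int32(140)), (array([316.7, 252.3]), np.int32(25)), (array([129.8, 330.9]), np.int32(2018)), (array([113.5, 314.8]), np.int32(63))]
[(0, [288.9, 255.4]), (1, [293.0, 244.7]), (2, [301.9, 237.3]), (3, [313.3, 235.4]), (4, [324.1, 239.4])]
[(array([208.6, 119.2]), np.int32(1133)), (array([195.8,  99.4]), np.int32(121)), (array([223. , 120.8]), np.int32(16)), (array([620.7, 214.3]), np.int32(9)), (array([627.5, 232.5]), np.int32(22)), (array([399.5, 252.8]), np.int32(68)), (array([633.6, 257.9]), np.int32(11)), (array([621.5, 264.6]), np.int32(10)), (array([246.7, 308.6]), np.int32(62))]
```

View pics/s2.png

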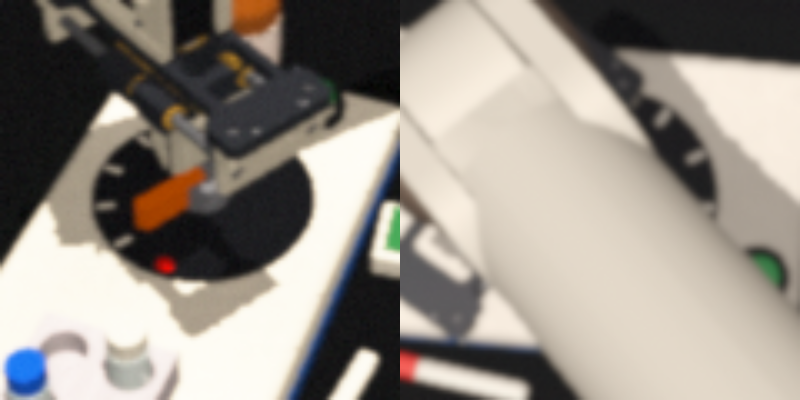

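```bash
python3 - <<'E'
from h import *
env.move_l(pose(SP,.042,.082),vel=.1); env.wait(.3)
f0=env.read_wrist_force(); print("f0",f0)
t=M(0,0,YAW,[[np.cos(SP),-np.sin(SP),0]])[0]
tiles=[]
for d in(.03,.025,.02,.016,.012,.008,.004):
    env.move_l(pose(SP,d,.082),vel=.03); env.wait(.25); f=env.read_wrist_force()-f0
    s=cams.snapshot("side"); uv=proj(s,env.read_tcp_pos())[0]
    print(d,f.round(2),"along t",round(f@t,2),uv.round(1))
    if len(tiles)<6 and d in(.03,.02,.012,.004): tiles.append(cv2.resize(s["pixels"][210:290,270:350,::-1],(400,300),interpolation=cv2.INTER_CUBIC))
    if f@t<-4: break
cv2.imwrite("pics/s3.png",np.vstack([np.hstack(tiles[:2]),np.hstack(tiles[2:4])]) if len(tiles)>3 else np.hstack(tiles))
E
```

```text
f0 [-0.82794914  0.55760925 -0.37571773]
0.03 [ 1.15 -0.88  0.39] along t 1.45 [312.6 271.8]
0.025 [-0.07 -0.67 -0.64] along t 0.32 [311.1 270.5]
0.02 [1.12 0.09 0.75] along t 0.88 [309.8 269.2]
0.016 [ 0.71 -0.69  0.67] along t 0.98 [308.7 268.1]
0.012 [1.27 0.23 0.75] along t 0.93 [307.6 267.1]
0.008 [ 0.35 -1.29  0.27] along t 1.01 [306.6 266.1]
0.004 [ 0.7  -0.89  1.41] along t 1.08 [305.5 265.1]
```

View pics/s3.png

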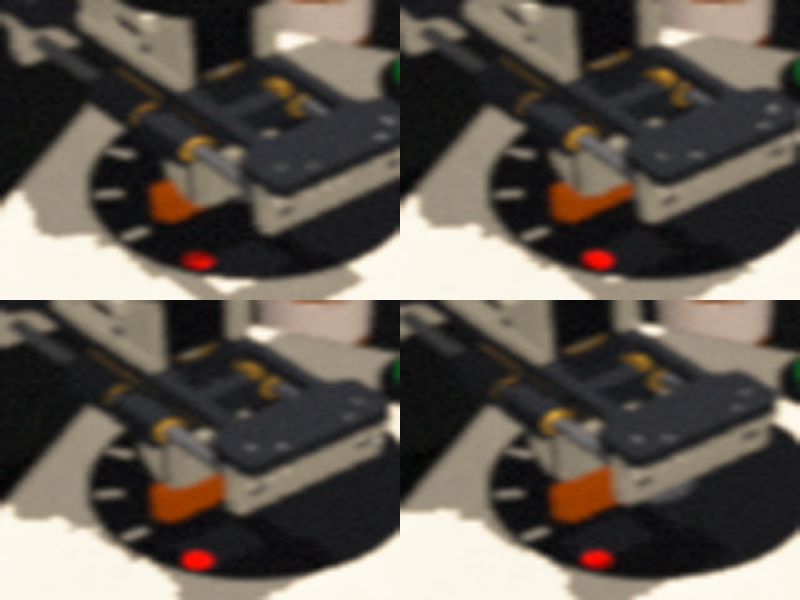

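Finger projections don't fit. The fingertip appears about 20 mm higher than the TCP reading implies, so it passes over the lever (last tile). I'll measure the real tip height by touching the deck lightly behind the lever.

```bash
python3 - <<'E'
from h import *
print("open",env.read_opening())
env.move_l(pose(SP,.004,.11),vel=.1)
env.move_l(pose(SP,.045,.11),vel=.1); env.move_l(pose(SP,.045,.08),vel=.05); env.wait(.3)
hit=env.move_l(pose(SP,.045,.045),vel=.01,until_force=4)
print(hit,env.read_tcp_pos(),env.read_wrist_force(),env.read_t())
p=env.read_tcp_pos(); env.move_l([p[0],p[1],p[2]+.01],vel=.05)
s=cams.snapshot("side"); print(proj(s,env.read_tcp_pos()))
E
```

```text
open 0.00025750891377198466
False [0.51967682 0.05573424 0.04504417] [0.16554728 0.4620389  0.72201995] 21.8333
[[316.84391257 283.51062008]]
```

```bash
python3 - <<'E'
from h import *
s=cams.snapshot("side"); uv=proj(s,env.read_tcp_pos())[0]; print(env.read_tcp_pos(),uv,env.read_qpos().round(3),env.read_ee_rot(), env.read_t())
im=s["pixels"][190:310,240:400,::-1].copy(); im=cv2.resize(im,(800,600),interpolation=cv2.INTER_CUBIC)
for dz,c in((0,(255,0,255)),(.02,(255,255,0)),(.04,(0,255,0))):
    q=(proj(s,env.read_tcp_pos()+[0,0,dz])[0]-[240,190])*5; cv2.circle(im,tuple(int(v) for v in q),4,c,1)
cv2.imwrite("pics/s4.png",im)
E
```

```text
[0.51974629 0.05560381 0.05513948] [316.92897662 283.57294406] [ 0.642  0.691 -1.048  1.965  0.753  0.94   1.757] [ 6.29418819e-05 -4.69297725e-01  8.83039993e-01 -1.07975520e-04] 22.2833
```

View pics/s4.png

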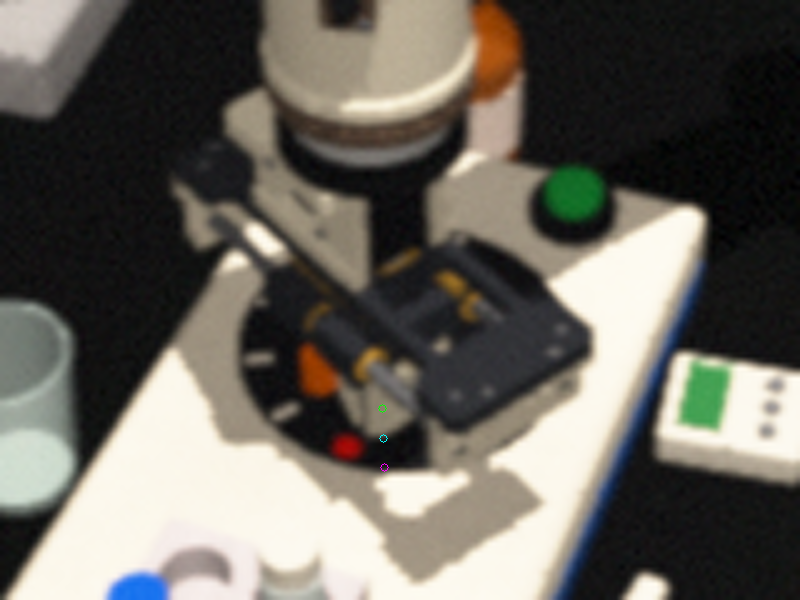

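The finger's bottom end is at about (385,433), roughly 22–25 mm above the reported TCP (magenta). The tip is therefore higher than the reading, and I'll keep going down to touch the deck.

```bash
python3 - <<'E'
from h import *
env.move_l(pose(SP,.045,.047),vel=.05); env.wait(.2)
hit=env.move_l(pose(SP,.045,.028),vel=.012,until_force=4)
p=env.read_tcp_pos();print(hit,p,env.read_wrist_force(),env.read_t())
env.move_l([p[0],p[1],p[2]+.006],vel=.05)
print(env.read_wrist_force(),env.read_t())
E
```

```text
True [0.51960959 0.05569359 0.0372556 ] [-1.23981167 -0.72321057  6.05527937] 23.6917
[-0.06698701  1.19526577 -0.64403072] 23.975
```

Contact at TCP z of about 0.0375, so the real tip is about 32 mm above the reported TCP. From here I use TCP z 0.050 (tip about 12 mm above the deck) and find the lever by touch.

```bash
python3 - <<'E'
from h import *
env.move_l(pose(SP,.04,.05),vel=.06); env.wait(.15)
f0=env.read_wrist_force()
hit=env.move_l(pose(SP,.008,.05),vel=.015,until_force=2)
p=env.read_tcp_pos(); v=M(0,0,-YAW,[[*(p[:2]-C),0]])[0]
t=np.array([np.cos(SP),-np.sin(SP)])
print(hit,p,"d",-v[:2]@t,env.read_wrist_force()-f0,env.read_t())
s=cams.snapshot("side"); im=cv2.resize(s["pixels"][210:290,270:350,::-1],(400,400),interpolation=cv2.INTER_CUBIC); cv2.imwrite("pics/s5.png",im)
E
```

```text
True [0.53709653 0.04388601 0.04956811] d 0.023910756012579314 [-0.37693066  0.70407627  0.67673187] 25.6083
```

View pics/s5.png

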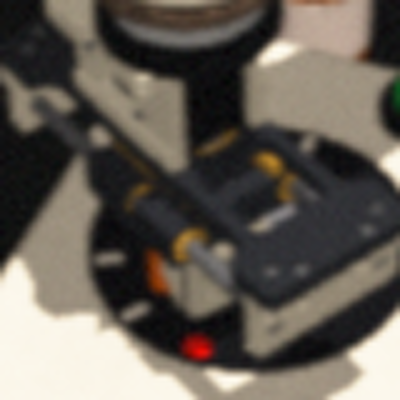

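The finger is now low beside the lever, with its tip at about crop (190,310). I'll push along the arc, logging force, to just past the half-way point before speed four.

```bash
python3 - <<'E'
from h import *
D=.0239
for th in np.r_[np.arange(.6,1.75,.1),1.76,1.82,1.87,1.91]:
    env.move_l(pose(th,D,.05),quat(th,1),vel=.03)
    f=env.read_wrist_force(); t=M(0,0,YAW,[[np.cos(th),-np.sin(th),0]])[0]
    print(round(th,2),round(f@t,2),end="; ")
env.wait(.3); p=env.read_tcp_pos(); print(p,env.read_wrist_force(),env.read_t())
s=cams.snapshot("side"); im=cv2.resize(s["pixels"][200:300,270:370,::-1],(500,500),interpolation=cv2.INTER_CUBIC); cv2.imwrite("pics/s6.png",im)
E
```

```text
0.6 -1.79; 0.7 -2.13; 0.8 0.17; 0.9 -0.33; 1.0 -0.15; 1.1 -0.17; 1.2 -1.92; 1.3 0.99; 1.4 -0.26; 1.5 0.68; 1.6 -0.56; 1.7 -2.93; 1.76 -2.33; 1.82 0.05; 1.87 0.07; 1.91 -0.08; [ 0.58289065 -0.0038562   0.05001057] [-0.63893503  0.00064622 -0.50407531] 30.8333
```

View pics/s6.png

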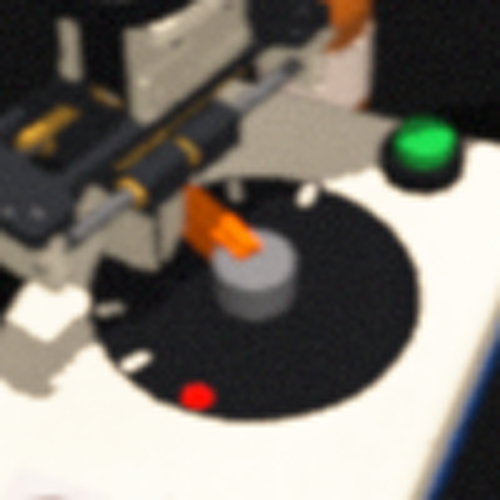

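There were three force peaks, each followed by a drop. The lever now runs from the hub (250,245) toward (190,190), which matches speed four. I'll back off, confirm from above, then press the button.

```bash
python3 - <<'E'
from h import *
th=1.91
env.move_l(pose(th,.04,.05),vel=.08); env.move_l(pose(th,.04,.12),vel=.15)
Q=quat(3.07,1)
env.move_to([*BTN[:2],.12],Q)
env.wait(.1)
s=cams.snapshot("side"); print("btn px",proj(s,BTN)); a=s["pixels"][190:300,270:380,::-1]
for k in(3,4,5): print(k,((proj(s,M(*C,YAW,[[.05*np.sin(k*SP),.05*np.cos(k*SP),.1]]))[0]-[270,190])*400/110).round(0))
print(env.read_t(),env.read_tcp_pos())
b=cams.snapshot("top")["pixels"][200:310,260:370,::-1]
cv2.imwrite("pics/s7.png",np.hstack([cv2.resize(x,(400,400),interpolation=cv2.INTER_CUBIC) for x in(a,b)]))
E
```

```text
btn px [[354.14116778 228.33897586]]
3 [109. 195.]
4 [134. 172.]
5 [172. 160.]
32.75 [ 0.47985995 -0.11051819  0.11980452]
```

View pics/s7.png

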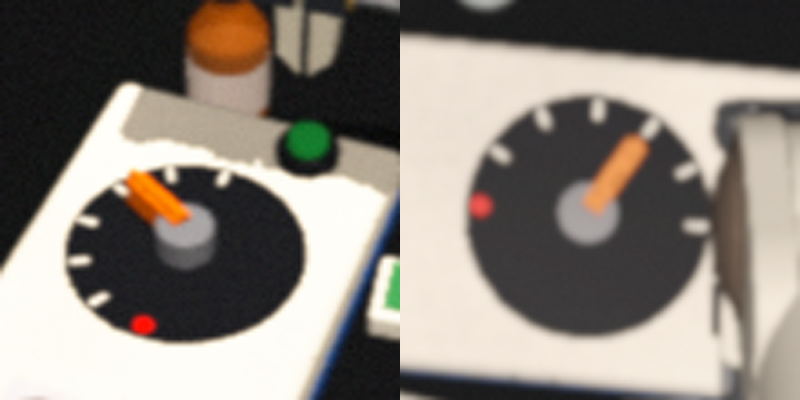

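Both views show the lever at speed four, with its end at the fourth white bar (top crop (640,140), bar at (651,127)). The fingertip at (308,72) hangs over the button, so I'll press now.

```bash
python3 - <<'E'
from h import *
Q=quat(3.07,1); x,y=BTN[:2]
env.move_l([x,y,.085],vel=.1); env.wait(.2); f0=env.read_wrist_force()[2]
z=.085; c=None
while z>.036:
    z-=.0015; env.move_l([x,y,z],vel=.02); env.wait(.04); f=env.read_wrist_force()[2]-f0; print(round(z,4),round(f,1),round(env.read_tcp_pos()[2],4),end="; ")
    if f>11: break
env.wait(.2); print("\nheld",env.read_wrist_force(),env.read_tcp_pos(),env.read_t())
s=cams.snapshot("side")["pixels"][190:300,270:380,::-1]
env.move_l([x,y,.1],vel=.1); env.move_l([x,y,.22],vel=.2)
env.wait(.3); a=cams.snapshot("side")["pixels"][190:300,270:380,::-1]
cv2.imwrite("pics/s8.png",np.hstack([cv2.resize(q,(400,400),interpolation=cv2.INTER_CUBIC) for q in(s,a)])); print(env.read_t(),env.read_wrist_force())
E
```

```text
0.0835 -0.8 0.0836; 0.082 -0.9 0.0819; 0.0805 -0.8 0.0804; 0.079 -0.0 0.0789; 0.0775 0.3 0.0774; 0.076 -1.2 0.0759; 0.0745 0.2 0.0744; 0.073 -0.3 0.0729; 0.0715 -0.9 0.0714; 0.07 -0.5 0.0699; 0.0685 -0.1 0.0684; 0.067 -1.0 0.0669; 0.0655 -0.6 0.0654; 0.064 -0.5 0.0639; 0.0625 -0.2 0.0624; 0.061 -0.5 0.0609; 0.0595 0.5 0.0594; 0.058 1.6 0.0581; 0.0565 2.8 0.0566; 0.055 4.2 0.0551; 0.0535 4.1 0.0536; 0.052 14.5 0.053; 
held [-3.45702857  0.44878678 15.13939956] [ 0.47904399 -0.11226258  0.05302808] 40.1167
41.9 [ 1.07795769 -0.00913775  0.35842093]
```

View pics/s8.png

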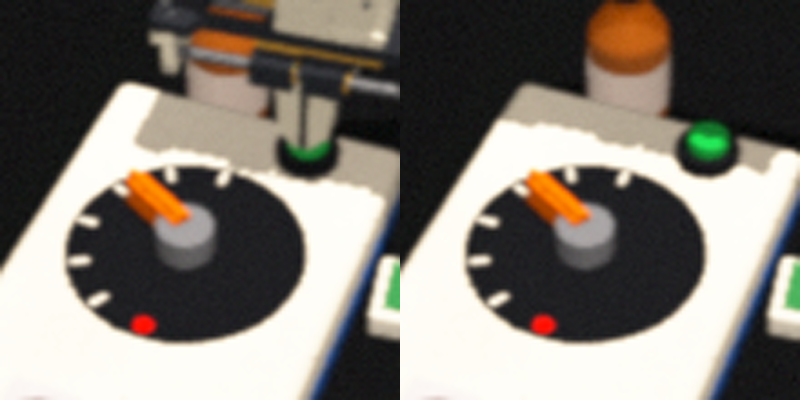

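The left view shows the button held down, and the right shows it up again and lit, with the lever still at speed four. The spring force ramped over about 6 mm of travel to a hard stop. Handing in.

```bash
python3 -c "
from workcell import env
env.job_done(); print(env.read_t())"
```

```text
the job is handed in; nothing more can be done
the job is handed in; nothing more can be done
```

The selector is set to speed four, the start button was pressed and released, and the job was handed in shortly after 41.9 s (limit 54 s). No verdict was reported.

**Lever:** I pushed its anticlockwise side with the shut fingertips from speed 1. Three force peaks, each followed by a drop, marked the three clicks. Top and side pictures then showed it at the fourth white mark, and it had not moved after the button press.

**Button:** It went down about 6 mm against a force rising to about 4 to 5 N. It then hit a hard stop at 14.5 N, and the last picture shows it up again. The arm finished clear, about 0.1 m above the machine.

**What disagreed:**
- **Fingertip height:** The real fingertips sat about 32 mm above the reported TCP, so my first two pushes passed over the lever without touching it. I found this from the pictures and by lightly touching the deck (about 6 N), then corrected for it.
- **Bystanders:** I did not measure their positions at the end. The last picture shows only the amber bottle, the dial and part of the timer, and these look unmoved. The arm registered no unexpected contact.

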